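# Weigh the round seed tin on the spring scale

## Robot

A 7-joint arm with a two-finger parallel gripper is mounted at the origin on the work surface. World frame = base frame: x ahead of the robot, y to its left, z up, the work surface at z = 0. Lengths are in m, angles in rad, forces in N, time in s.
With the tool pointing down it reaches from about 0.4 to 0.85 m from the base axis. Payload 4.5 kg.
Tool frame: the origin (TCP) lies on the centre line of the jaws, within the pads' length; the fingertips stand 8 mm ahead of it and the grasp point (between the pads) lies 11 mm behind it; z points along the fingers, x is the direction in which the jaws open and shut, and the axes are right-handed (so a half turn about z gives the same grasp; the last joint's range is limited). The gripper opens to 88 mm and grips with 3 to 60 N. Pads are 18 mm wide; open, the fingers measure 123 mm over their backs; the gripper's body (75 mm by 187 mm) begins 45 mm behind the grasp point.
Start: joints at [1.343, 0.689, -0.195, 1.565, 0.157, 0.902, -0.215], TCP at [0.162, -0.604, 0.247] pointing down, gripper open.
Joint ranges: [-3.01, 3.01], [-0.46, 2.08], [-1.47, 1.51], [0.13, 2.56], [-1, 4.14], [0.04, 2.09], [-2.66, 2.66]. Speed limits (rad/s): [2.57, 2.57, 3.14, 3.14, 3.14, 3.14, 3.14].

## Interface

Orientations are given as a unit quaternion [x, y, z, w].
In Python, from plant import r gives the robot as it stands.
- The arm moves only by the shell command python3 -m pendant 'ROWS' [FORCE]. ROWS is JSON, a list of rows, each a list of 3 entries, a list of its own where there are three numbers: the turn, a rotation vector about the tool's x, y, z in rad, then the shift along the tool's x, y, z in m, then the opening, from 0 (shut) to 1 (fully open). In form: [[[wx, wy, wz], [tx, ty, tz], claw], ...]. A call has 1 to 10 rows; each row is the pose to reach, as a shift and turn from the pose commanded when the call began, along the tool's axes at that moment; what a row does not reach only later rows make up. A row lasts 1/10 s, in which the tool goes at most 50 mm and 8.59 degrees, less where a joint would pass 70% of its speed; a pose out of reach is approached as far as the arm can. A call with a gripper value outside its range is refused whole. The fingers move at their own pace and stop on an object; FORCE is the grip in N (left out, the last holds). Time passes only in rows, so rows that repeat a pose let the fingers close. It gives the time, the measured TCP pose, the force and the opening at its end, in the units of the state.
- r.get_state(): the state, without advancing time (a new reading comes with each control period).
- r.snapshot(name): name is "scene" or "top" or "wrist"; returns a dict with "image" (400x640x3 uint8, red, green, blue), "mtx" (3x3 intrinsics, pixels), "R" (3x3) and "t" (3): a world point X has camera coordinates R X + t; the wrist camera has in their place "T_tool_cam" (4x4, takes a point from camera to tool coordinates, whose origin is the TCP and whose axes are the tool frame's). Camera axes: x right, y down, z forward; pixel columns grow to the right and rows downward; lengths in m; the calibration is good to about 2 mm. A picture is of the moment at which its call begins: read the wrist's pose just before it. There is no depth.
- r.finish_job(): hands the job in, once; it reports no verdict.
The state is a dict: "clock": time; "q": joint angles; "qd": joint speeds; "joint_torque": joint torques, N m; "tool_pos": TCP position; "eef_rot": TCP orientation; "contact_force": force on the tool from outside, world axes, zero at the start; "moment": the same for the moment, N m; "opening": opening from 0.0 (shut) to 1.0 (fully open).
Only numpy, scipy, OpenCV 4.12 (cv2) and the standard library are available. Lean on these libraries where they do the work, as an engineer would, in place of code of your own. Each camera call takes 0.05 s, during which the arm holds its last target. There are 200 camera calls.

## Task

Pick up the round lidded sample tin by the grip on its handle and hang it by the handle bar on the hook of the spring scale. Let its weight down slowly onto the spring while you still hold it, so that the hook never drops or springs back, and let go once the spring carries it, so that the tin hangs still and the pointer settles. Leave the square tin where it stands.

Things in the scene. Friction and masses are not known exactly. Their poses are not given: they have to be found in the camera images.
- round_tin: Round lidded tin, 90 mm wide, 80 high, 0.4-0.6 kg. Origin: centre of underside, z up. Rigid handle over it: level 8 mm round bar along y, centre line 140 mm up, on uprights at y = +-49 mm (window under the bar 56 mm high, 90 wide). On the bar's middle a black grip block, 26 mm along y, 18 along x, its top 200 mm above the origin. A half turn about z changes nothing.
- square_tin: The bystander, to be left alone: shallow square lidded tin, 80 mm wide, 45 high, 0.35 kg, with the same materials, handle and grip block as the round one but the bar 95 mm and the block's top 155 mm above its origin (uprights at y = +-44 mm). Origin: centre of underside, z up.
- hook_seat (a point): Lowest point of the hook's V trough (upper face), 210 mm up when unloaded. Steel strip 40 mm wide along the point's y. x runs from the open front to the column (axis at x = 110 mm, 297 mm tall; sleeve from x = 93). At x = -20 to -24 a lip stands 18 mm above the seat; from x = 20 an arm, top 16 mm above it, runs back. Underside 5 mm below. A bar laid along y rests with its centre 4.5 mm above.
- scale (a joint): How far the hook and the pointer beside it are pulled straight down from the unloaded height, in m: 0 unloaded, 0.06 at the stop. Spring 160 N/m, about 6 mm per 100 g: the round tin settles at 0.024 to 0.037. The point hook_seat sinks with it.
There are look-alikes about, which are no part of the job. Leave any purple look-alike of the round_tin alone.

How it is judged:
On the way, in this order (a step that is already met when the one before it is completed fails the run):
1. the round tin is lifted off the table, the scale still unloaded (height (world z) of round_tin above 0.03 m and value of joint scale below 0.005 m), for 0.1 s.
2. still held by the gripper, the round tin is on the hook and has pulled it down by over 15 mm (value of joint scale above 0.015 m and horizontal distance between round_tin and hook_seat below 0.035 m and contact force between the fingers and round_tin above 0.3 N), for 0.1 s.
At the end, for the whole second after the job is handed in: The round tin hangs by its bar in the hook's trough: its origin within 30 mm of the seat horizontally and 126 to 146 mm below it, leaning under 0.2 rad, slower than 0.05 m/s; the hook is pulled down 18 to 45 mm and moves slower than 0.02 m/s; the square tin is within 40 mm of its start (horizontal distance between round_tin and hook_seat below 0.03 m and z of round_tin in the frame of hook_seat between -0.146 and -0.126 m and angle between round_tin's own z axis and vertical below 0.2 rad and value of joint scale between 0.018 and 0.045 m and velocity of joint scale between -0.02 and 0.02 m/s and linear speed of round_tin below 0.05 m/s and distance of square_tin from where it was at the start of the episode below 0.04 m); the robot touches nothing.
It fails at once if the hook drops or springs back (faster than 0.15 m/s) (velocity of joint scale above 0.15 m/s or velocity of joint scale below -0.15 m/s).
It fails at once if the square tin is pushed or carried over 40 mm away (distance of square_tin from where it was at the start of the episode above 0.04 m).
It also fails if it takes over 50 s, if anything falls off the work surface, if the arm or the gripper's body presses on something with over 40 N, if the wrist force passes 120 N, or if a joint passes its speed limit or range.

## Working session

There is one attempt and no reset: what is moved stays moved. The work goes in short steps, Python scripts to look and compute and a shell command to move; the robot and the scene stay as the last step left them, time stands still between calls to the robot, and variables do not carry over. Pictures are saved under pics/ and viewed, about 8 in all and at most 12, crops included, and the job is handed in when it is done.

```bash
mkdir -p pics; cat > h.py <<'E'
import numpy as np,cv2,json
from plant import r
def snap(n,f=None):
    st=r.get_state(); s=r.snapshot(n); 
    if f: cv2.imwrite('pics/'+f,cv2.cvtColor(s['image'],cv2.COLOR_RGB2BGR))
    return st,s
def ray(s,u,v):
    d=np.linalg.inv(s['mtx'])@[u,v,1]; R=np.array(s['R']);t=np.array(s['t'])
    return -R.T@t, R.T@d
def plane(s,u,v,z):
    o,d=ray(s,u,v); return o+d*(z-o[2])/d[2]
def proj(s,X):
    c=np.array(s['mtx'])@(np.array(s['R'])@X+s['t']); return c[:2]/c[2]
E
python3 - <<'E'
from h import *
a,s=snap('scene','scene.png'); _,t=snap('top','top.png')
np.savez('c.npz',sm=s['mtx'],sR=s['R'],st=s['t'],tm=t['mtx'],tR=t['R'],tt=t['t'])
for x in(s,t): print(-np.array(x['R']).T@x['t'], np.array(x['R'])[2])
print(a)
E
```

```text
[ 0.84902342 -0.57505373  0.75587645] [-0.40467458  0.60944119 -0.68177703]
[ 0.39866548 -0.03060122  1.09216049] [ 0.11846243  0.00212386 -0.99295626]
{'clock': 0.0, 'q': array([ 1.34279773,  0.68999735, -0.19450012,  1.56636395,  0.15733432,
        0.90252417, -0.21507113]), 'qd': array([-1.87333057e-03, -2.19938792e-04, -6.34315534e-04, -8.40548995e-04,
       -7.96063320e-04,  2.07876334e-04,  5.41303964e-05]), 'joint_torque': array([ 7.96554605e-05, -5.27562654e+01, -1.26701228e+00, -1.53427935e+01,
       -5.27403841e-02,  6.63597370e-03,  1.69697373e-04]), 'tool_pos': array([ 0.16153149, -0.60310507,  0.24589605]), 'eef_rot': array([ 7.93391189e-01, -6.08711361e-01, -8.03330824e-04, -5.05297774e-04]), 'contact_force': array([ 0.08967074, -0.84160058,  0.3659837 ]), 'moment': array([-0.02133026,  0.00150034, -0.02958262]), 'opening': 0.9988867023833897}
```

View pics/scene.png

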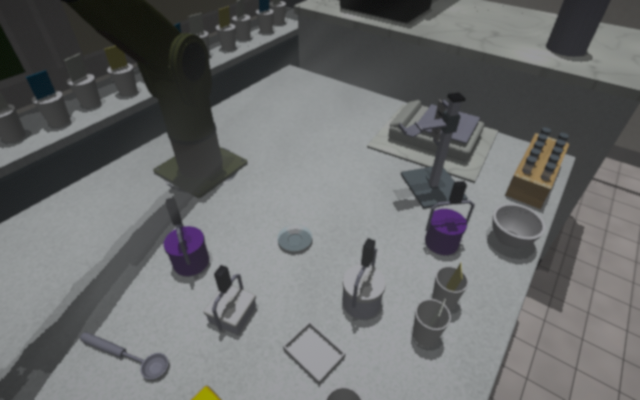

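View pics/top.png

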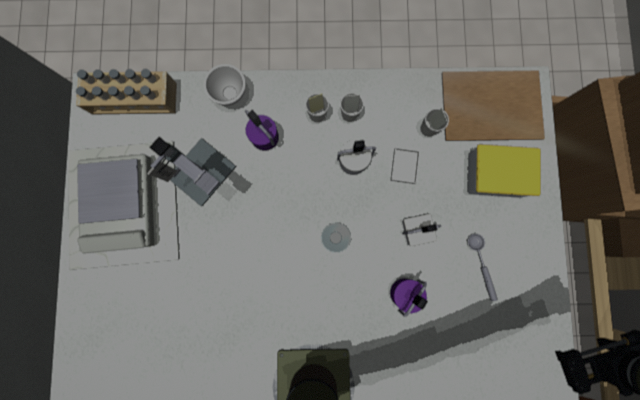

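The likely targets are the white round tin at scene (363,290) / top (356,156), the purple look-alikes at scene (186,250) and (445,230), and the white square tin at scene (232,305) / top (420,229). I choose the white round one. Next come close crops of it and of the scale.

```bash
python3 - <<'E'
import cv2,numpy as np
s=cv2.imread('pics/scene.png');t=cv2.imread('pics/top.png')
f=lambda i,x,y,w,h,k:cv2.resize(np.clip(i[y:y+h,x:x+w]*1.6,0,255).astype('uint8'),None,fx=k,fy=k,interpolation=cv2.INTER_CUBIC)
a=np.hstack([f(s,385,80,100,130,4),f(s,325,225,75,100,5.2)[:520]])
b=np.hstack([f(t,140,125,110,80,4),f(t,330,130,82,80,4)])
b=cv2.copyMakeBorder(b,0,0,0,max(0,a.shape[1]-b.shape[1]),cv2.BORDER_CONSTANT)[:,:a.shape[1]]
print(a.shape,b.shape)
cv2.imwrite('pics/c1.png',a);cv2.imwrite('pics/c2.png',b)
E
```

```text
(520, 790, 3) (320, 790, 3)
```

View pics/c1.png

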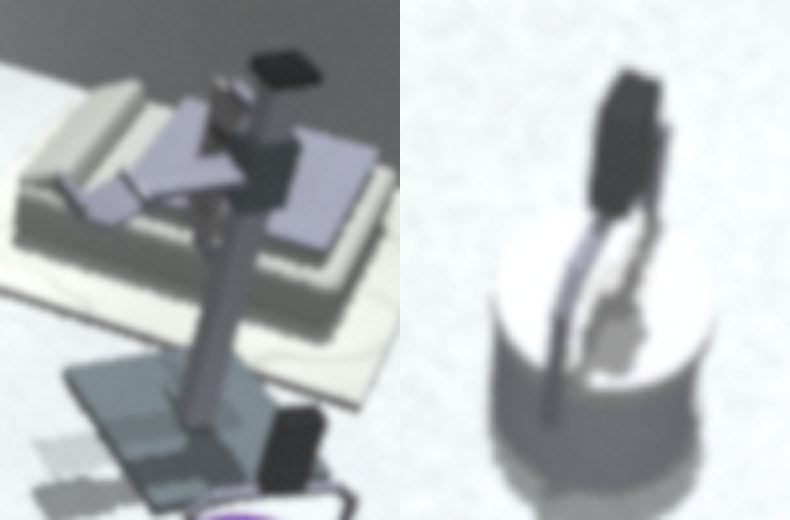

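View pics/c2.png

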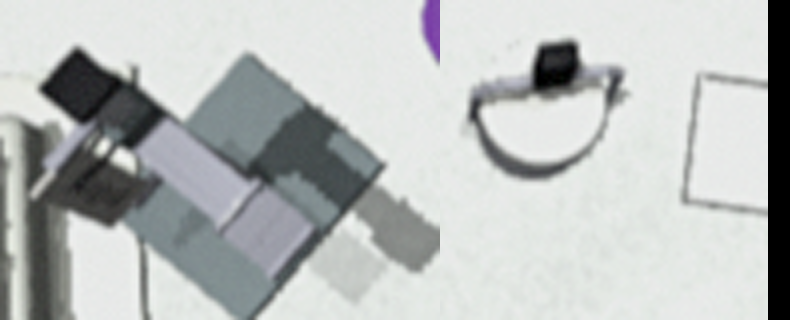

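```bash
python3 - <<'E'
from h import *
c=np.load('c.npz');S=dict(mtx=c['sm'],R=c['sR'],t=c['st']);T=dict(mtx=c['tm'],R=c['tR'],t=c['tt'])
t1=lambda x,y,z:plane(T,140+x/4,125+y/4,z)
t2=lambda x,y,z:plane(T,330+(x-440)/4,130+y/4,z)
s1=lambda x,y,z:plane(S,385+x/4,80+y/4,z)
s2=lambda x,y,z:plane(S,325+(x-400)/5.2,225+y/5.2,z)
n=np.round
A=t1(242,205,.226);L=t1(295,255,.228);C=t1(79,85,.297)
print('arm',A,'lip',L,'cap',C,np.linalg.norm((A-L)[:2]),np.linalg.norm((C-A)[:2]))
print('arm corners',t1(260,180,.226),t1(222,230,.226),'lip',t1(318,232,.228),t1(272,278,.228))
print('scene: arm corners',s1(125,172,.226),s1(147,198,.226),'lip',s1(58,178,.228),s1(82,215,.228),'cap',s1(287,70,.297))
a=t2(472,92,.14);b=t2(622,72,.14)
print('bar',a,b,(a+b)/2,np.linalg.norm(a-b),np.degrees(np.arctan2(*(b-a)[[1,0]])))
print('blk top',t2(557,48,.2),'scene',s2(638,78,.2))
print('sq block',plane(T,430,227,.155),'purple', plane(T,252,115,.2))
E
```

```text
arm [0.56787492 0.25975119 0.226     ] lip [0.53664169 0.22650739 0.228     ] cap [0.62338486 0.32898118 0.297     ] 0.04561430620967888 0.08873637067405661
arm corners [0.58307088 0.24927136 0.226     ] [0.55275602 0.27139338 0.226     ] lip [0.55042002 0.21300329 0.228     ] [0.52291368 0.23996218 0.228     ]
scene: arm corners [0.55833105 0.26934144 0.226     ] [0.58240848 0.24956763 0.226     ] lip [0.52799149 0.2346866  0.228     ] [0.55892291 0.20542338 0.228     ] cap [0.6282289  0.32112269 0.297     ]
bar [ 0.64279198 -0.07690156  0.14      ] [ 0.65509819 -0.17726835  0.14      ] [ 0.64894508 -0.12708495  0.14      ] 0.10111841737270041 -83.00971730323545
blk top [ 0.65491155 -0.12777308  0.2       ] scene [ 0.65000951 -0.12033634  0.2       ]
sq block [ 0.44192631 -0.30806913  0.155     ] purple [0.72885725 0.14200994 0.2       ]
```

Seat is near (0.554, 0.243), with its x axis at about 49° yaw. The tin is near (0.650, -0.125) with its bar at about -83°. The crop confirms a round white lidded tin with a black grip block. I'll grip along the bar, so the wide gripper body stays clear of the column.

```bash
python3 -m pendant '[[[0,0,0],[-0.01,-0.02,-0.03],1],[[0,0,0],[-0.035,-0.06,-0.05],1],[[0,0,0],[-0.057,-0.1,-0.05],1],[[0,0,0],[-0.08,-0.14,-0.05],1],[[0,0,0],[-0.1,-0.18,-0.05],1],[[0,0,0],[-0.125,-0.22,-0.05],1],[[0,0,0],[-0.147,-0.26,-0.05],1],[[0,0,0],[-0.17,-0.3,-0.05],1],[[0,0,0],[-0.19,-0.34,-0.05],1],[[0,0,0],[-0.21,-0.37,-0.05],1]]' 20
python3 -m pendant '[[[0,0,0.03],[-0.02,-0.04,0],1],[[0,0,0.06],[-0.045,-0.08,0],1],[[0,0,0.09],[-0.07,-0.12,0],1],[[0,0,0.12],[-0.09,-0.16,0],1],[[0,0,0.14],[-0.11,-0.2,0],1],[[0,0,0.14],[-0.125,-0.225,0],1],[[0,0,0.14],[-0.125,-0.225,0],1],[[0,0,0.14],[-0.125,-0.225,0],1]]'
python3 - <<'E'
from h import *
a,s=snap('wrist','w1.png'); print(a['tool_pos'],a['eef_rot'],a['contact_force']); print(s['T_tool_cam'],s['mtx'])
E
```

```text
clock: 1.1
tool_pos: [0.4669, -0.3027, 0.2965]
eef_rot: [0.794, -0.608, 0.0, -0.001]
contact_force: [0.5, -0.3, 0.8]
opening: 1.001
clock: 1.9
tool_pos: [0.6494, -0.1258, 0.2959]
eef_rot: [0.749, -0.662, -0.001, 0.001]
contact_force: [-0.5, -1.0, 0.0]
opening: 1.004
[ 0.64944605 -0.12576659  0.29590204] [ 7.49261331e-01 -6.62273883e-01 -5.14052914e-04  7.05830042e-04] [-0.48992836 -1.03247577  0.0332708 ]
[[ 9.99999105e-01  1.30956908e-03  2.75000062e-04 -5.17798923e-04]
 [-1.33007206e-03  9.50237973e-01  3.11522110e-01 -8.08220065e-02]
 [ 1.46644220e-04 -3.11522197e-01  9.50238864e-01 -1.38252397e-01]
 [ 0.00000000e+00  0.00000000e+00  0.00000000e+00  1.00000000e+00]] [[330.96091843   0.         319.56960368]
 [  0.         330.96091843 202.57219972]
 [  0.           0.           1.        ]]
```

View pics/w1.png

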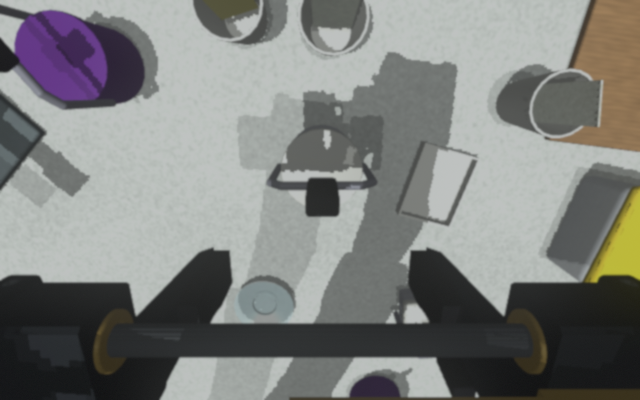

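```bash
cat >> h.py <<'E'
from scipy.spatial.transform import Rotation as Ro
def wcam(st,s):
    T=np.eye(4);T[:3,:3]=Ro.from_quat(st['eef_rot']).as_matrix();T[:3,3]=st['tool_pos']
    M=np.linalg.inv(T@s['T_tool_cam']); return dict(mtx=s['mtx'],R=M[:3,:3],t=M[:3,3])
E
python3 - <<'E'
from h import *
a,s=snap('wrist');W=wcam(a,s);im=s['image'].astype(int)
g=im[165:225,300:345].max(2); m=(g<25).astype('uint8')
print([(165+i,int(x.sum()),int(np.median(np.where(x)[0])+300) if x.any() else 0,int(g[i,20])) for i,x in enumerate(m)][8:56:2])
p=plane(W,270.5,184,.14);q=plane(W,376,182.5,.14);print(p,q,(p+q)/2,np.linalg.norm(p-q),np.degrees(np.arctan2(*(q-p)[[1,0]])))
print(np.degrees(np.arctan2(*(Ro.from_quat(a['eef_rot']).as_matrix()[:,0])[[1,0]])))
for v in(190,204,216):print(v,plane(W,322,v,.2))
print([proj(W,np.array([x,-.1257,.2])) for x in(.641,.659)])
E
```

```text
[(173, 0, 0, 192), (175, 0, 0, 175), (177, 0, 0, 84), (179, 0, 0, 40), (181, 0, 0, 40), (183, 0, 0, 41), (185, 0, 0, 40), (187, 0, 0, 40), (189, 0, 0, 41), (191, 0, 0, 40), (193, 0, 0, 42), (195, 0, 0, 42), (197, 0, 0, 43), (199, 0, 0, 43), (201, 0, 0, 43), (203, 0, 0, 43), (205, 0, 0, 43), (207, 0, 0, 43), (209, 0, 0, 44), (211, 0, 0, 43), (213, 0, 0, 45), (215, 0, 0, 111), (217, 0, 0, 179), (219, 0, 0, 184)]
[ 0.64529551 -0.08193384  0.14      ] [ 0.65850787 -0.17794637  0.14      ] [ 0.65190169 -0.1299401   0.14      ] 0.09691734879362776 -82.16469276965869
-83.0701404974965
190 [ 0.66247954 -0.12701711  0.2       ]
204 [ 0.65169556 -0.12836756  0.2       ]
216 [ 0.64220926 -0.12955551  0.2       ]
[array([316.74210487, 216.9059338 ]), array([319.64731217, 194.28351122])]
```

```bash
python3 -m pendant '[[[0,0,0],[0.003,-0.002,0.02],1],[[0,0,0],[0.003,-0.002,0.05],1],[[0,0,0],[0.003,-0.002,0.08],1],[[0,0,0],[0.003,-0.002,0.105],1],[[0,0,0],[0.003,-0.002,0.118],1],[[0,0,0],[0.003,-0.002,0.123],1],[[0,0,0],[0.003,-0.002,0.123],1],[[0,0,0],[0.003,-0.002,0.123],0.5],[[0,0,0],[0.003,-0.002,0.123],0.2],[[0,0,0],[0.003,-0.002,0.123],0]]' 30
python3 -m pendant '[[[0,0,0],[0,0,0],0],[[0,0,0],[0,0,0],0],[[0,0,0],[0,0,0],0],[[0,0,0],[0,0,0],0],[[0,0,0],[0,0,0],0]]' 30
```

```text
clock: 3.0
tool_pos: [0.6527, -0.1289, 0.1748]
eef_rot: [0.749, -0.663, 0.001, -0.0]
contact_force: [-0.8, 0.2, 0.5]
opening: 0.75
clock: 3.5
tool_pos: [0.6522, -0.1287, 0.1737]
eef_rot: [0.749, -0.663, -0.0, -0.0]
contact_force: [-0.0, 0.4, 1.2]
opening: 0.3
```

```bash
python3 -m pendant '[[[0,0,0],[0,0,-0.005],0],[[0,0,0],[0,0,-0.015],0],[[0,0,0],[0,0,-0.03],0],[[0,0,0],[0,0,-0.05],0],[[0,0,0],[0,0,-0.07],0],[[0,0,0],[0,0,-0.09],0],[[0,0,0],[0,0,-0.102],0],[[0,0,0],[0,0,-0.108],0],[[0,0,0],[0,0,-0.108],0],[[0,0,0],[0,0,-0.108],0]]'
python3 - <<'E'
from h import *
a=r.get_state();R=Ro.from_quat(a['eef_rot']).as_matrix();print(a['tool_pos'],a['contact_force'],a['moment'],a['opening'])
print('pre',R.T@(np.array([.488,.167,a['tool_pos'][2]])-a['tool_pos']))
E
```

```text
clock: 4.5
tool_pos: [0.6515, -0.1288, 0.2808]
eef_rot: [0.749, -0.663, -0.001, 0.001]
contact_force: [-0.5, 0.4, -3.2]
opening: 0.291
[ 0.65150759 -0.12880045  0.28080259] [-0.48345436  0.35669399 -3.18724898] [ 0.0290987   0.01490986 -0.03321507] 0.2908148441686903
pre [-0.31347956  0.12634508  0.00034458]
```

```bash
python3 -m pendant '[[[0,0,-0.03],[-0.013,0.005,0],0],[[0,0,-0.09],[-0.038,0.015,0],0],[[0,0,-0.17],[-0.072,0.029,0],0],[[0,0,-0.26],[-0.11,0.044,0],0],[[0,0,-0.35],[-0.147,0.059,0],0],[[0,0,-0.44],[-0.188,0.076,0],0],[[0,0,-0.53],[-0.228,0.092,0],0],[[0,0,-0.62],[-0.266,0.107,0],0],[[0,0,-0.7],[-0.298,0.12,0],0],[[0,0,-0.733],[-0.313,0.126,0],0]]'
python3 -m pendant '[[[0,0,0],[0,0,0],0],[[0,0,0],[0,0,0],0],[[0,0,0],[0,0,0],0],[[0,0,0],[0,0,0],0],[[0,0,0],[0,0,0],0]]'
python3 - <<'E'
from h import *
a,s=snap('scene','s2.png');_,t=snap('top','t2.png');w_,w=snap('wrist','w2.png');R=Ro.from_quat(a['eef_rot']).as_matrix();print(a['tool_pos'],R[:,0])
f=lambda i,x,y,ww,h,k:cv2.resize(np.clip(i[y:y+h,x:x+ww,::-1]*1.5,0,255).astype('uint8'),None,fx=k,fy=k,interpolation=cv2.INTER_CUBIC)
A=f(s['image'],320,60,160,200,3); B=f(w['image'],0,0,640,400,.5);
C=np.zeros((600,800,3),'uint8');C[:600,:480]=A;C[:200,480:800]=B;C[200:480,480:800]=f(t['image'],140,110,160,140,2)
cv2.imwrite('pics/m2.png',C)
E
```

```text
clock: 5.5
tool_pos: [0.4857, 0.1709, 0.2816]
eef_rot: [0.938, -0.346, -0.001, -0.001]
contact_force: [0.6, 0.6, -3.4]
opening: 0.295
clock: 6.0
tool_pos: [0.4895, 0.1654, 0.2816]
eef_rot: [0.936, -0.351, 0.0, 0.0]
contact_force: [-0.0, 0.2, -4.1]
opening: 0.293
[0.48951587 0.16543832 0.28156155] [ 7.53015868e-01 -6.58002257e-01  3.63287411e-04]
```

View pics/m2.png

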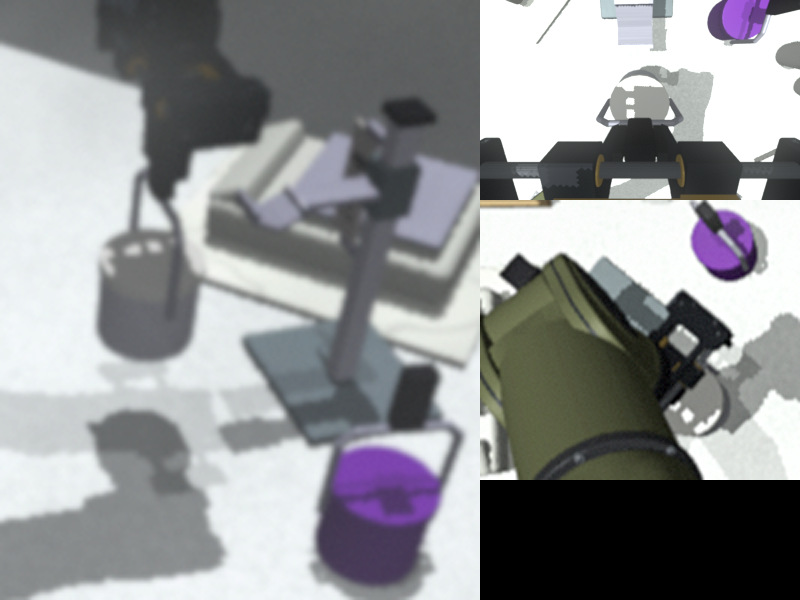

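The scene view shows the tin held level in front of the hook, with the hook tip at montage (265,220). In the wrist inset the hook is straight ahead, near (635,25). I'll refine the seat from the wrist view.

```bash
python3 - <<'E'
from h import *
im=cv2.imread('pics/w2.png')
c=np.clip(im[0:110,230:390]*1.3,0,255).astype('uint8')
cv2.imwrite('pics/w2c.png',cv2.resize(c,None,fx=5,fy=5,interpolation=cv2.INTER_CUBIC))
E
```

```text
(no output)
```

View pics/w2c.png

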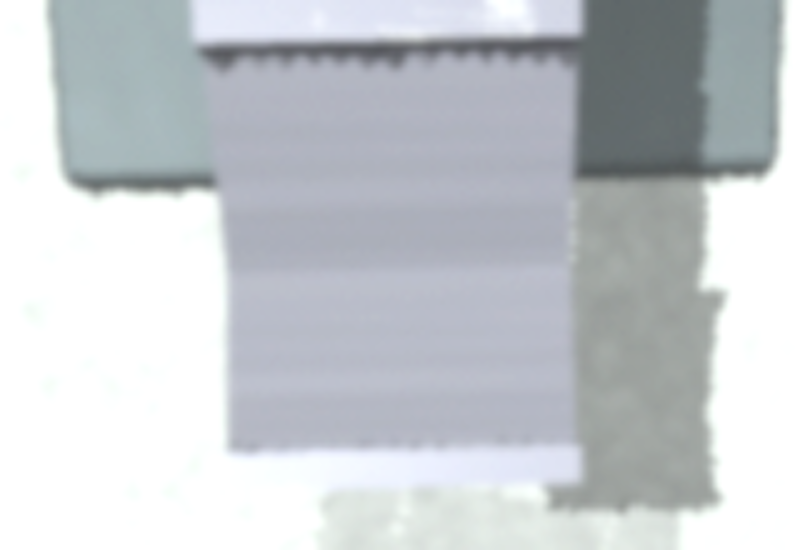

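```bash
python3 - <<'E'
from h import *
a,s=snap('wrist');W=wcam(a,s);f=lambda u,v,z:plane(W,230+u/5,v/5,z)
R=Ro.from_quat(a['eef_rot']).as_matrix()
P={'arm':(f(197,42,.226),f(582,40,.226)),'V':(f(228,268,.21),f(576,266,.21)),'lipback':(f(228,450,.228),f(580,447,.228)),'lipfront':(f(226,487,.228),f(582,485,.228))}
for k,(x,y) in P.items(): m=(x+y)/2; print(k,m,np.linalg.norm(x-y),np.degrees(np.arctan2(*(y-x)[[1,0]])),'tool',R.T@(m-a['tool_pos']))
print(a['tool_pos'],np.degrees(np.arctan2(R[1,0],R[0,0])))
# bar ends in wrist view
im=s['image'];print(a['contact_force'])
E
```

```text
arm [0.56530356 0.26356744 0.226     ] 0.039810418887875995 -40.729217950320695 tool [-0.00669047 -0.12343856  0.05564486]
V [0.55290416 0.24822428 0.21      ] 0.04047397703403681 -40.69236219227723 tool [-0.00595927 -0.10372636  0.0716465 ]
lipback [0.54004367 0.23264995 0.228     ] 0.03864095636377334 -40.53416265983895 tool [-0.00541973 -0.08353428  0.05364815]
lipfront [0.53744737 0.22970972 0.228     ] 0.03934144246633104 -40.690066676871176 tool [-0.00544524 -0.0796119   0.05364845]
[0.48924398 0.166122   0.28165536] -41.07277911295335
[-0.51340419  0.12139749 -4.24276944]
```

```bash
python3 -m pendant '[[[0,0,0],[-0.006,-0.004,0],0],[[0,0,0],[-0.006,-0.014,0],0],[[0,0,0],[-0.006,-0.028,0],0],[[0,0,0],[-0.006,-0.044,0],0],[[0,0,0],[-0.006,-0.06,0],0],[[0,0,0],[-0.006,-0.076,0],0],[[0,0,0],[-0.006,-0.09,0],0],[[0,0,0],[-0.006,-0.1,0],0],[[0,0,0],[-0.006,-0.104,0],0],[[0,0,0],[-0.006,-0.104,0],0]]'
python3 - <<'E'
from h import *
a,s=snap('scene','s3.png');R=Ro.from_quat(a['eef_rot']).as_matrix();print(a['tool_pos'],a['contact_force'])
cv2.imwrite('pics/s3c.png',cv2.resize(np.clip(s['image'][70:190,360:480,::-1]*1.6,0,255).astype('uint8'),None,fx=5,fy=5,interpolation=cv2.INTER_CUBIC))
E
```

```text
clock: 7.2
tool_pos: [0.5528, 0.2495, 0.2815]
eef_rot: [0.937, -0.35, -0.0, -0.0]
contact_force: [-1.0, -0.6, -3.7]
opening: 0.293
[0.55284878 0.2494802  0.28145351] [-0.96094834 -0.56404914 -3.68095569]
```

View pics/s3c.png

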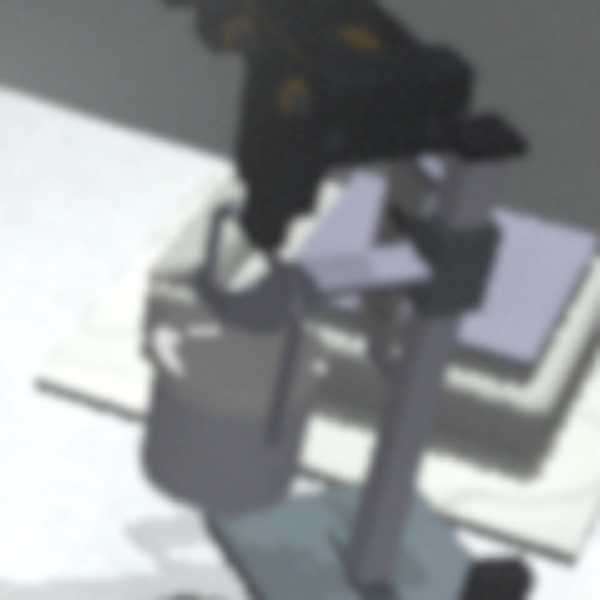

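The tin is inserted: the window is around the hook and the bar is over the trough at crop (270,270). Next I lower it slowly to contact, then onto the spring.

```bash
python3 -m pendant '[[[0,0,0],[0,0,0.004],0],[[0,0,0],[0,0,0.01],0],[[0,0,0],[0,0,0.016],0],[[0,0,0],[0,0,0.022],0],[[0,0,0],[0,0,0.026],0],[[0,0,0],[0,0,0.029],0],[[0,0,0],[0,0,0.031],0],[[0,0,0],[0,0,0.033],0],[[0,0,0],[0,0,0.035],0],[[0,0,0],[0,0,0.037],0]]'
python3 -m pendant '[[[0,0,0],[0,0,0.002],0],[[0,0,0],[0,0,0.004],0],[[0,0,0],[0,0,0.006],0],[[0,0,0],[0,0,0.008],0],[[0,0,0],[0,0,0.01],0],[[0,0,0],[0,0,0.01],0]]'
```

```text
clock: 8.25
tool_pos: [0.553, 0.2491, 0.2448]
eef_rot: [0.937, -0.35, 0.0, -0.0]
contact_force: [-0.7, -0.3, -3.0]
opening: 0.289
clock: 8.85
tool_pos: [0.5529, 0.249, 0.2345]
eef_rot: [0.937, -0.35, 0.0, -0.0]
contact_force: [0.8, 0.2, -1.8]
opening: 0.291
```

```bash
python3 -m pendant '[[[0,0,0],[0,0,0.002],0],[[0,0,0],[0,0,0.004],0],[[0,0,0],[0,0,0.006],0],[[0,0,0],[0,0,0.008],0],[[0,0,0],[0,0,0.01],0],[[0,0,0],[0,0,0.01],0],[[0,0,0],[0,0,0.01],0],[[0,0,0],[0,0,0.01],0]]'
python3 - <<'E'
from h import *
f=[]
for i in range(8): f.append(r.get_state()['contact_force'][2]); r.snapshot('wrist')
print(np.round(f,2),np.mean(f),r.get_state()['tool_pos'])
E
```

```text
clock: 9.65
tool_pos: [0.553, 0.2491, 0.2249]
eef_rot: [0.937, -0.35, 0.0, -0.0]
contact_force: [2.0, 0.9, 0.1]
opening: 0.292
[ 0.07  0.21 -1.02 -0.18 -1.5  -0.42 -0.42 -0.44] -0.462615356259932 [0.55298418 0.24905397 0.22479795]
```

```bash
python3 -m pendant '[[[0,0,0],[0,0,0.001],0],[[0,0,0],[0,0,0.002],0],[[0,0,0],[0,0,0.003],0],[[0,0,0],[0,0,0.003],0],[[0,0,0],[0,0,0.003],0]]'
python3 - <<'E'
from h import *
f=[]
for i in range(16): f.append(r.get_state()['contact_force']); r.snapshot('wrist')
print(np.mean(f,0),r.get_state()['tool_pos'])
a,s=snap('scene')
cv2.imwrite('pics/s4c.png',cv2.resize(np.clip(s['image'][70:190,360:480,::-1]*1.6,0,255).astype('uint8'),None,fx=5,fy=5,interpolation=cv2.INTER_CUBIC))
E
```

```text
clock: 10.55
tool_pos: [0.553, 0.249, 0.2217]
eef_rot: [0.937, -0.35, 0.0, -0.0]
contact_force: [1.2, 1.5, 0.8]
opening: 0.291
[2.1023392  1.66039338 0.46017162] [0.55290858 0.24900908 0.22173302]
```

View pics/s4c.png

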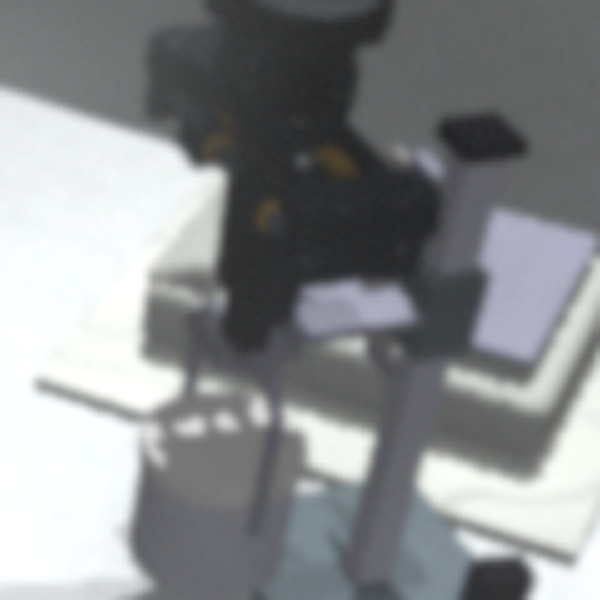

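The vertical load on the tool is about zero, but a 2.7 N side force along +hook x remains, so the bar is on the front slope of the V. I'll ease it toward the column.

```bash
python3 -m pendant '[[[0,0,0],[0,-0.001,0],0],[[0,0,0],[0,-0.002,0.0005],0],[[0,0,0],[0,-0.003,0.001],0],[[0,0,0],[0,-0.003,0.001],0],[[0,0,0],[0,-0.003,0.001],0]]'
cat > f.py <<'E'
from h import *
f=[]
for i in range(16): f.append(r.get_state()['contact_force']); r.snapshot('wrist')
a=r.get_state();print(np.mean(f,0),'tool',Ro.from_quat(a['eef_rot']).as_matrix().T@np.mean(f,0),a['tool_pos'],a['clock'])
E
python3 f.py
```

```text
clock: 11.9
tool_pos: [0.5535, 0.2497, 0.2199]
eef_rot: [0.937, -0.351, -0.001, 0.002]
contact_force: [-3.2, -3.2, -0.0]
opening: 0.291
[-3.3104766  -3.91001918  0.23558133] tool [ 0.07063772  5.12361707 -0.2157829 ] [0.55363414 0.24983103 0.2201644 ] 12.7
```

```bash
python3 -m pendant '[[[0,0,0],[0,0.001,0],0],[[0,0,0],[0,0.002,0],0],[[0,0,0],[0,0.002,0],0],[[0,0,0],[0,0.002,0],0]]'; python3 f.py
```

```text
clock: 13.1
tool_pos: [0.5534, 0.2496, 0.2207]
eef_rot: [0.937, -0.35, 0.0, 0.0]
contact_force: [-1.6, -3.8, -0.0]
opening: 0.294
[-2.06195002 -3.23318891  0.33350138] tool [ 0.5664544   3.79268516 -0.33322701] [0.55343376 0.2496674  0.22068673] 13.9
```

```bash
python3 -m pendant '[[[0,0,0],[0,0.001,0],0],[[0,0,0],[0,0.001,0],0],[[0,0,0],[0,0.001,0],0]]'; python3 f.py
```

```text
clock: 14.2
tool_pos: [0.5533, 0.2495, 0.221]
eef_rot: [0.937, -0.35, 0.0, -0.001]
contact_force: [-0.3, -2.3, 0.0]
opening: 0.291
[ 0.44356479 -0.60003593  0.5012188 ] tool [ 0.72856557  0.16105988 -0.50126345] [0.55314635 0.24930293 0.22087109] 15.0
```

The force is now neutral on all axes, so I open gently.

```bash
python3 -m pendant '[[[0,0,0],[0,0,0],0.3],[[0,0,0],[0,0,0],0.33],[[0,0,0],[0,0,0],0.38],[[0,0,0],[0,0,0],0.45],[[0,0,0],[0,0,0],0.55],[[0,0,0],[0,0,0],0.7],[[0,0,0],[0,0,0],0.8],[[0,0,0],[0,0,0],0.8],[[0,0,0],[0,0,0],0.8]]' 5
python3 - <<'E'
from h import *
a,s=snap('wrist');cs=snap('scene')[1]
B=np.zeros((600,800,3),'uint8');f=lambda i,k:cv2.resize(np.clip(i[:,:,::-1]*1.6,0,255).astype('uint8'),None,fx=k[0],fy=k[1],interpolation=cv2.INTER_CUBIC)
B[:,:400]=f(cs['image'][70:190,390:470],(5,5));B[:250,400:]=f(s['image'],(.625,.625))
cv2.imwrite('pics/m5.png',B);print(a['contact_force'],a['opening'])
E
```

```text
clock: 15.9
tool_pos: [0.5528, 0.2489, 0.2207]
eef_rot: [0.937, -0.35, 0.0, 0.0]
contact_force: [0.3, -0.6, -0.1]
opening: 0.797
[ 0.25848917 -0.58263825 -0.08449432] 0.7974537767516355
```

View pics/m5.png

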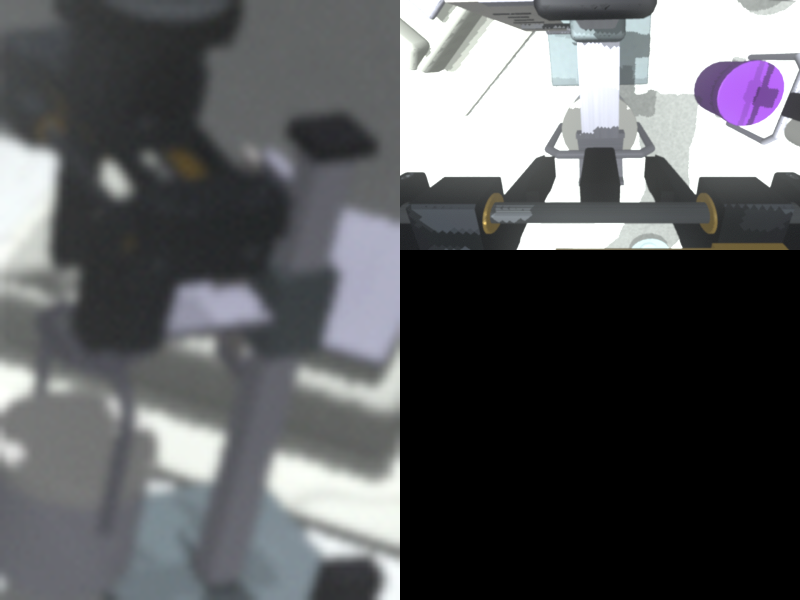

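The wrist view shows both fingers off the block, at montage (600,180), with the bar in the trough. I'll rise straight up and take a last look.

```bash
python3 -m pendant '[[[0,0,0],[0,0,-0.005],0.8],[[0,0,0],[0,0,-0.02],0.8],[[0,0,0],[0,0,-0.04],0.8],[[0,0,0],[0,0,-0.06],0.8],[[0,0,0],[0,0,-0.09],0.8],[[0,0,0],[0,0,-0.12],0.8],[[0,0,0],[0.0,0,-0.14],0.8],[[0,0,0],[0,0,-0.15],0.8],[[0,0,0],[0,0,-0.15],0.8],[[0,0,0],[0,0,-0.15],0.8]]'
python3 - <<'E'
from h import *
a,s0=snap('scene');
for i in range(15): r.snapshot('top')
b,s=snap('scene','s6.png')
d=np.abs(s['image'].astype(int)-s0['image'])[100:200,380:480];print('motion diff',d.max(),d.mean(),b['contact_force'],b['clock'])
cv2.imwrite('pics/s6c.png',cv2.resize(np.clip(s['image'][60:210,360:480,::-1]*1.6,0,255).astype('uint8'),None,fx=4,fy=4,interpolation=cv2.INTER_CUBIC))
E
```

```text
clock: 17.0
tool_pos: [0.5523, 0.2486, 0.3698]
eef_rot: [0.937, -0.35, -0.0, 0.001]
contact_force: [0.1, -0.3, -0.2]
opening: 0.799
motion diff 18 0.4468666666666667 [ 0.33345373 -0.23079479 -1.17848055] 17.8
```

View pics/s6c.png

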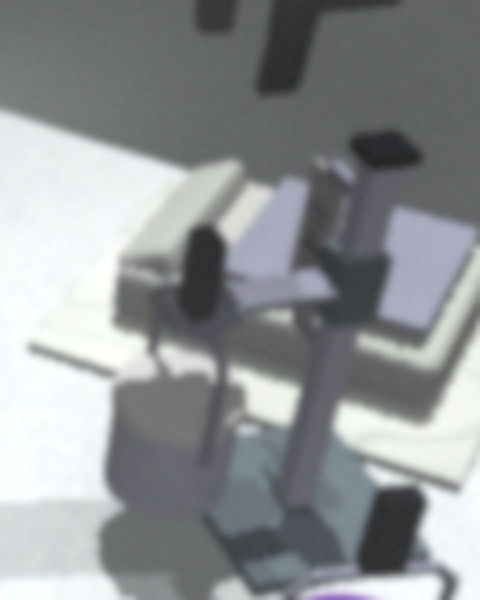

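```bash
python3 -m pendant '[[[0,0,0],[0,0,0],0.8],[[0,0,0],[0,0,0],0.8],[[0,0,0],[0,0,0],0.8],[[0,0,0],[0,0,0],0.8],[[0,0,0],[0,0,0],0.8]]'
python3 - <<'E'
from h import *
a,s=snap('scene');_,t=snap('top')
f=lambda X:np.round(proj(s,np.array(X)),1)
u=lambda p:((p-[360,60])*4).round()
print('predicted crop px top',u(f([.553,.249,.247])),'lid',u(f([.553,.249,.127])),'base',u(f([.553,.249,.047])))
d=np.array([.755,-.656]);
for sg in(1,-1):
  for z in(.187,.127): print('upright',sg,z,u(f([*(np.array([.553,.249])+sg*.049*d),z])))
E
```

```text
clock: 18.35
tool_pos: [0.5528, 0.2489, 0.3707]
eef_rot: [0.937, -0.35, 0.0, 0.0]
contact_force: [-0.7, 0.5, -0.3]
opening: 0.802
predicted crop px top [209. 234.] lid [180. 390.] base [162. 481.]
upright 1 0.187 [225. 358.]
upright 1 0.127 [209. 434.]
upright -1 0.187 [164. 275.]
upright -1 0.127 [152. 349.]
```

```bash
python3 -c "
from plant import r
print(r.finish_job())"
```

```text
the job is handed in; nothing more can be done
None
```

The round white tin now hangs by its bar on the spring scale's hook, and I handed the job in at about 18.5 s. `finish_job` gives no verdict, so this rests on my own checks.

**What I did:** I gripped the tin along the bar by its black block, lifted it and slid its window over the hook from the front. I then lowered it at about 20 mm/s onto the spring while still holding it. I let go once the force on the tool was close to zero on all axes.

**Last checks:**
- **Position:** the block and handle appear within a few pixels of where an upright tin in the trough should be. I did not measure the lean as an angle.
- **Stillness:** two scene pictures about 0.8 s apart showed almost no change, and the robot was clear of everything, 150 mm up.
- **Hook travel:** about 27 mm, worked out from the gripper height. I did not read the pointer.
- **Other tins:** I moved neither the square tin nor the purple ones, but I did not measure the square tin again at the end.

**What disagreed:** with the vertical load already gone, a 2.7 N side force showed the bar slightly off the trough's bottom. My first correction overshot to about 5 N the other way, and two small steps back brought it to nearly zero before release.

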